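Slide the electrode-warming pan home and load it

ROBOT

A 7-joint arm with a two-finger parallel gripper is mounted at the origin on the work surface. World frame = base frame: x ahead of the robot, y to its left, z up, the work surface at z = 0. Lengths are in mm, angles in rad, forces in N, time in s.
With the tool pointing down it reaches from about 375 to 925 mm from the base axis. Payload 3.1 kg.
Tool frame: the origin (TCP) lies midway between the tips of the shut fingers; the grasp point (between the pads) lies 19 mm behind it (bot.grasp_offset is the distance from the TCP to the grasp point, in mm); z points along the fingers, y is the direction in which the jaws open and shut (so a half turn about z gives the same grasp; the last joint's range is limited). The gripper opens to 85 mm and grips with 20 to 120 N. Pads are 22 mm wide; open, the fingers measure 114 mm over their backs; the gripper's body (76 mm by 85 mm) begins 54 mm behind the grasp point. The pads swing forward as they close: fully open they stand 13 mm farther back than shut.
Start: joints at [-1.417, 0.383, 0.044, 1.598, -0.018, 1.161, -0.05], TCP at [161.923, 629.511, 231.269] pointing down, gripper open.
Joint ranges: [-2.61, 2.61], [-0.41, 2.15], [-1.48, 1.57], [0, 2.5], [-1.57, 4.71], [0.05, 1.97], [-2.85, 2.85]. Speed limits (rad/s): [2.79, 2.79, 3.14, 3.14, 3.14, 3.14, 3.14].

INTERFACE

Orientations are given as a unit quaternion [x, y, z, w].
In Python, from workcell import status, eyes, job, bot gives the robot as it stands.
- The arm moves only by the shell command python3 -m pendant 'ROWS'. ROWS is JSON, one flat list of numbers, 7 for each row, row after row: the shift along the tool's x, y, z in cm, then the turn, a rotation vector about the tool's x, y, z in degrees, then the opening, from 0 (shut) to 1 (fully open). A call has 1 to 5 rows; each row is the pose to reach, as a shift and turn from the pose commanded when the call began, along the tool's axes at that moment; what a row does not reach only later rows make up. A row lasts 1/10 s, in which the tool goes at most 50 mm and 8.59 degrees, less where a joint would pass 70% of its speed; a pose out of reach is approached as far as the arm can. A call with a gripper value outside its range is refused whole. The fingers move at their own pace and stop on an object; the grip force is fixed at half the most. Time passes only in rows, so rows that repeat a pose let the fingers close. It gives the time, the measured TCP pose, the force and the opening at its end, in the units of the state.
- status.get_obs(): the state, without advancing time (a new reading comes with each control period).
- eyes.snapshot(name): name is "scene" or "top" or "wrist"; returns (picture, depth): 400x640x3 uint8, red, green, blue; 400x640 float32, mm along the optical axis (not along the pixel's ray), 0 where there is no reading.
- eyes.camera_params(name): a dict with "K" (3x3 intrinsics, pixels), "R" (3x3) and "t" (3): a world point X has camera coordinates R X + t; the wrist camera has in their place "tool_from_camera" (4x4, takes a point from camera to tool coordinates, whose origin is the TCP and whose axes are the flange's). Camera axes: x right, y down, z forward; pixel columns grow to the right and rows downward; lengths in mm; the calibration is good to about 2 mm. The wrist camera is an equidistant fisheye: a pixel r from the principal point sees the ray r / f radians off the axis. A picture is of the moment at which its call begins: read the wrist's pose just before it. camera_params takes no time and is no camera call.
- job.finish_job(): hands the job in, once; it reports no verdict.
The state is a dict: "time": time; "joints": joint angles; "joint_velocities": joint speeds; "joint_torque": joint torques, N m; "tcp_pos": TCP position; "eef_rot": TCP orientation; "ft_force": force on the tool from outside, world axes, zero at the start; "wrist_torque": the same for the moment, N m; "width": finger opening in mm.
Only numpy, scipy, OpenCV 4.12 (cv2) and the standard library are available. Lean on these libraries where they do the work, as an engineer would, in place of code of your own. Each camera call takes 0.05 s, during which the arm holds its last target. There are 200 camera calls.

TASK

Slide the handled metal pan along the warming plate, never lifting or tipping it, from the standby ring to the other end until it has pushed the adjustable stop's rubber buffer in fully, easing in slowly and gently without forcing it against the hard end, and keeping the pan between the two long lines. Leave it there with the buffer still pushed in, and only then drop the two suction electrodes, metal cup down, one by one into the pan, each in a pocket of its own. Leave everything else on the table where it is.

Things in the scene. Friction and masses are not known exactly. Their poses are not given: they have to be found in the camera images.
- plate: Fixed steel warming plate lying on the table, 170 mm (its x) by 480 mm (its y), 12 mm thick; origin at the centre of its underside. Two thin dark lines run along y at x = -75 and +75 mm. A white control strip 20 mm high (knob to 25 mm) lies along its +x edge, from x = 86 to 136 mm.
- standby (a point): Centre of the dark standby ring (132 mm diameter) on the plate's top, at the plate's y = +105 mm.
- zone (a point): Middle of the heating zone on the plate's top (plate y = +25 mm, a dark cross line, to -240 mm). A grey stop block, 70 mm (x) by 35 mm (y), 32 mm high (thumbscrew to 40), is clamped in it on the plate's centre line, its centre 37 to 103 mm from this point towards the plate's -y: exactly where is not reported and must be seen or felt.
- buffer (a joint): Spring buffer on the stop's +y side, a rubber paddle 50 mm wide, 22 mm high, middle 18 mm above the plate. Travel in m: 0 = out (face 39.5 mm from the stop block's centre), 0.012 = pushed in fully to its hard end, towards the plate's -y. The spring is weak (under 0.5 N), so only the hard end is felt; it springs out if the pan backs away.
- pan: Loose round metal pan, 124 mm outer diameter, 36 mm high, wall 3 mm, floor 4 mm thick, about 0.6 kg; origin at the centre of its underside, z up. Thin dividers along its x and y axes (tops 26 mm above the underside) make four pockets, each with room for a 47 mm circle centred at x = +-24.5, y = +-24.5 mm. The handle sticks out along its +y.
- pan_handle (a point): Middle of the pan's straight black handle, 132 mm from the pan's axis along its +y and 40 mm above its underside. The handle is a level bar 16 mm wide (pan x), 12 mm thick (z), 100 mm long (pan y from 78 to 178 mm).
- electrode1: Loose chest suction electrode, standing upright: steel cup below (30 mm diameter, 12 mm high, narrowing to a 16 mm neck), black rubber bulb above (26 mm diameter, straight from 32 to 62 mm height), 70 mm tall in all, 50 g; origin at the centre of its underside, z up.
- electrode2: Loose chest suction electrode, standing upright: steel cup below (30 mm diameter, 12 mm high, narrowing to a 16 mm neck), black rubber bulb above (26 mm diameter, straight from 32 to 62 mm height), 70 mm tall in all, 50 g; origin at the centre of its underside, z up.
- gallipot: Bystander: small open metal cup, 48 mm diameter, 34 mm high; origin at the centre of its underside.
- tape_roll: Bystander: roll of paper tape lying flat, 52 mm diameter, 22 mm high; origin at the centre of its underside.
- clamp_a: Bystander: grey limb clamp, about 105 x 34 mm, 35 mm high; origin at the centre of its underside.
- clamp_b: Bystander: black limb clamp, about 105 x 34 mm, 35 mm high; origin at the centre of its underside.
- gel_bottle: Bystander: white bottle with blue cap, 58 mm diameter, 187 mm tall; origin at the centre of its underside.
Mind the look-alikes: they are no part of the job. What is shaped like the pan but blue is not meant.

How it is judged:
By the outcome, as a careful person would: the job done as asked, in the order asked, and still so for the second after the job is handed in, with the robot touching nothing.
It also fails if it takes over 62 s, if anything falls off the work surface, if the arm or the gripper's body presses on something with over 40 N, if the wrist force passes 120 N, or if a joint passes its speed limit or range.

## Working session

There is one attempt and no reset: what is moved stays moved. The work goes in short steps, Python scripts to look and compute and a shell command to move; the robot and the scene stay as the last step left them, time stands still between calls to the robot, and variables do not carry over. Pictures are saved under pics/ and viewed, about 8 in all and at most 12, crops included, and the job is handed in when it is done.

```bash
mkdir -p pics; ls; cat > h.py <<'E'
import numpy as np,cv2
from workcell import status,eyes,job,bot
def snap(n,f):
    o=status.get_obs(); p,d=eyes.snapshot(n); np.savez('pics/%s.npz'%f,p=p,d=d,tcp=o['tcp_pos'],q=o['eef_rot']); cv2.imwrite('pics/%s.png'%f,p[:,:,::-1]); return p,d
def world(n,u,v,z=None,depth=None):
    c=eyes.camera_params(n);K,R,t=map(np.array,(c['K'],c['R'],c['t']))
    r=np.linalg.inv(K)@[u,v,1.]; C=-R.T@t; w=R.T@r
    s=depth if depth is not None else (z-C[2])/w[2]
    return C+s*w
E
python3 - <<'E'
from h import *
snap('top','top1');snap('scene','sc1')
o=status.get_obs();print(o)
for n in('top','scene','wrist'):print(n,eyes.camera_params(n))
E
```

```text
pics
{'time': 0.1, 'joints': array([-1.41680102,  0.38377072,  0.04384433,  1.59946228, -0.01788455,
        1.16118498, -0.0498601 ]), 'joint_velocities': array([-0.00025288, -0.00086213, -0.00058742, -0.00299938, -0.0017897 ,
       -0.00094117, -0.00010285]), 'joint_torque': array([ 2.60860346e-03, -4.34723961e+01,  1.02931917e+00, -2.50452483e+01,
        1.08911534e-02,  5.42869107e-03, -1.20451531e-05]), 'tcp_pos': array([161.73697316, 628.654388  , 229.98059053]), 'eef_rot': array([ 1.25506681e-01,  9.92092029e-01, -1.21379091e-03, -8.03104283e-05]), 'ft_force': array([-0.08646621, -0.2327588 ,  0.43401043]), 'wrist_torque': array([-0.0273704 ,  0.02136244,  0.04145371]), 'width': 85.68027337493733}
top {'K': array([[410.88181857,   0.        , 317.75098252],
       [  0.        , 410.88181857, 205.86671134],
       [  0.        ,   0.        ,   1.        ]]), 'R': array([[ 0.02983802, -0.99953121,  0.00685923],
       [-0.98890263, -0.03051852, -0.14539675],
       [ 0.14553792, -0.00244476, -0.98934965]]), 't': array([ -78.2939094 ,  423.86942971, 1089.21727854])}
scene {'K
[... 196 characters left out ...]
  0.02167897],
       [ 0.52316873, -0.28790279, -0.80212621],
       [-0.68477879,  0.41827556, -0.59676089]]), 't': array([-161.17230023, -191.81256277, 1442.01690892])}
wrist {'K': array([[309.70691629,   0.        , 325.09835348],
       [  0.        , 309.70691629, 198.94738076],
       [  0.        ,   0.        ,   1.        ]]), 'tool_from_camera': array([[ 7.81854867e-04, -9.63294429e-01, -2.68445956e-01,
         6.83065122e+01],
       [ 9.99999574e-01,  6.21218615e-04,  6.83333454e-04,
        -2.70339678e-01],
       [-4.91487685e-04, -2.68446376e-01,  9.63294504e-01,
        -1.43150681e+02],
       [ 0.00000000e+00,  0.00000000e+00,  0.00000000e+00,
         1.00000000e+00]])}
```

View pics/top1.png

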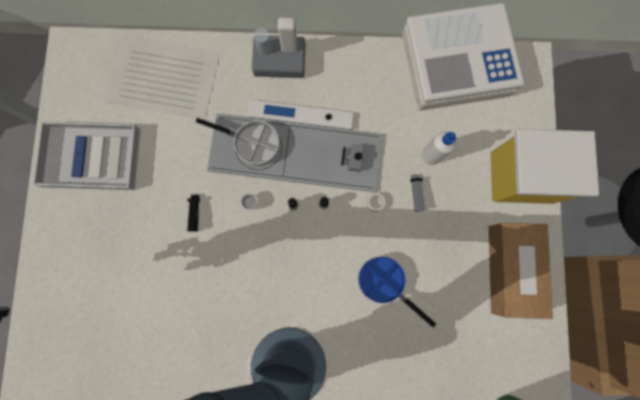

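View pics/sc1.png

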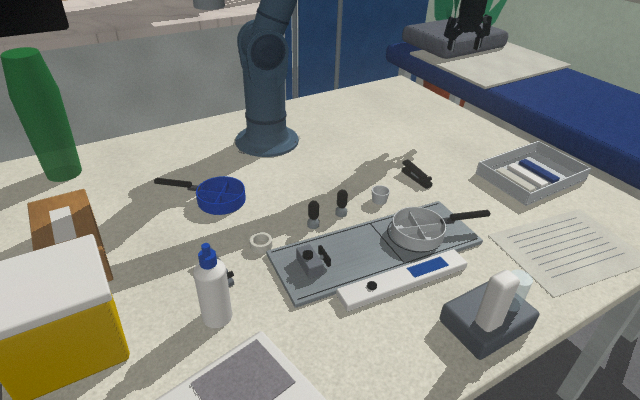

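The top view shows the plate at (210–382, 115–190), with the pan on its left end at (257,143) and the handle to (198,121). The stop is at (358,156) and the electrodes at (293,204) and (324,202). The blue decoy pan is at (382,280).

```bash
python3 - <<'E'
from h import *
p=cv2.imread('pics/top1.png')[92:222,185:401]
p=cv2.resize(p,None,fx=3.7,fy=3.7,interpolation=cv2.INTER_CUBIC)
for i in range(0,216,20):
    cv2.putText(p,str(185+i),(int(i*3.7),10),0,.35,(0,0,255)); cv2.line(p,(int(i*3.7),0),(int(i*3.7),480),(0,0,255) if 0 else (90,90,200),1)
for j in range(8,130,20):
    cv2.putText(p,str(92+j),(0,int(j*3.7)),0,.35,(0,0,255)); cv2.line(p,(0,int(j*3.7)),(800,int(j*3.7)),(90,90,200),1)
cv2.imwrite('pics/c1.png',p)
E
```

```text
(no output)
```

View pics/c1.png

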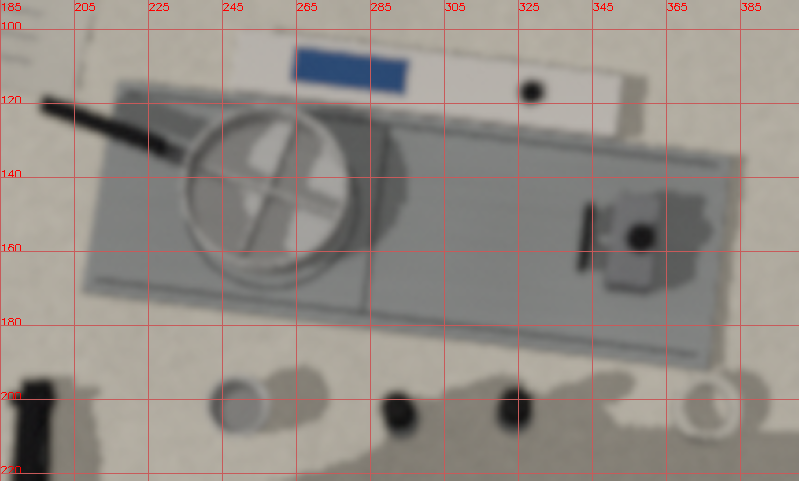

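```bash
python3 - <<'E'
from h import *
np.set_printoptions(precision=1,suppress=True)
d=np.load('pics/top1.npz')['d']
P=lambda u,v,z:world('top',u,v,z)
c=[P(*a,12)for a in((217,114.5),(208,171),(386,134),(377,191.5))]
print('corners',c,'ctr',sum(c)/4)
ax=c[0]+c[1]-c[2]-c[3];ax/=np.linalg.norm(ax);print('plate y axis',ax,np.degrees(np.arctan2(ax[1],ax[0])),[np.linalg.norm(c[0]-c[1]),np.linalg.norm(c[0]-c[2])])
print('standby',sum(c)/4+105*ax,'cross',sum(c)/4+25*ax)
print('pan rim ctr',P(257.3,143,48))
h=[P(196,119.5,58),P(230,132.5,58)];print('handle',h,h[0]-h[1])
print('screw',P(357.5,156.5,52),'paddle',P(343.2,147,41),P(341,166,41))
print('elec tops',P(293,202.5,68),P(323.5,201,68),'galli',P(250,201,34),'tape',P(376.5,201.5,22))
for a in((257,140),(293,203),(324,202),(210,125),(300,180)):
    z=d[a[1],a[0]];print(a,world('top',*a,depth=z))
E
```

```text
corners [array([684.3, 230.8,  12. ]), array([518.2, 245.1,  12. ]), array([ 641.9, -253.7,   12. ]), array([ 474.5, -229.6,   12. ])] ctr [579.7  -1.9  12. ]
plate y axis [0.1 1.  0. ] 84.87371804960154 [np.float64(166.71557147414566), np.float64(486.3662811239584)]
standby [589.1 102.7  12. ] cross [581.9  23.   12. ]
pan rim ctr [592.8 105.7  48. ]
handle [array([650.9, 275.3,  58. ]), array([617., 180.,  58.])] [33.9 95.2  0. ]
screw [ 562.3 -169.6   52. ] paddle [ 591.1 -130.7   41. ] [ 537.1 -125.8   41. ]
elec tops [427.6   0.2  68. ] [434.1 -80.1  68. ] galli [433.3 119.3  34. ] tape [ 444.6 -226.9   22. ]
(257, 140) [604.4 108.5  38. ]
(293, 203) [426.1   0.1  69.4]
(324, 202) [430.7 -81.4  73.2]
(210, 125) [637.  236.4  56.5]
(300, 180) [500.3 -13.6  13.2]
```

```bash
cat >> h.py <<'E'
from scipy.spatial.transform import Rotation as Ro
def go(x,y,z,yx):
    """shift (cm) and turn (deg) in the current tool frame to TCP x,y,z with tool x axis at yx deg, pointing down"""
    o=status.get_obs();R=Ro.from_quat(o['eef_rot'])
    a=np.radians(yx);X=np.array([np.cos(a),np.sin(a),0]);Z=np.array([0,0,-1.]);T=Ro.from_matrix(np.c_[X,np.cross(Z,X),Z])
    s=R.inv().apply(np.array([x,y,z])-o['tcp_pos'])/10;r=np.degrees((R.inv()*T).as_rotvec())
    print('t',o['time'],'tcp',o['tcp_pos'].round(1),'F',o['ft_force'].round(1),'w',round(o['width'],1),'->',s.round(2).tolist(),r.round(1).tolist())
E
python3 -c "
from h import *
go(599.5,181,130,84.87)"
```

```text
t 0.1 tcp [161.7 628.7 230. ] F [-0.1 -0.2  0.4] w 85.7 -> [-53.54, -32.43, 10.08] [-0.1, 0.1, 80.7]
```

```bash
python3 -m pendant '[-17,-11,0,0,0,30,1,-34,-22,3,0,0,60,1,-53.5,-32.4,6,0,0,80.7,1,-53.5,-32.4,8,0,0,80.7,1,-53.5,-32.4,10,0,0,80.7,1]'; python3 -c "
from h import *
go(599.5,181,130,84.87)"
```

```text
time: 0.6
tcp_pos: [335.0, 449.0, 204.7]
eef_rot: [0.483, 0.876, 0.0, -0.0]
ft_force: [1.5, 1.3, 0.4]
width: 85.5
t 0.6 tcp [335.  449.  204.7] F [1.5 1.3 0.4] w 85.5 -> [-36.78, 8.06, 7.46] [0.0, -0.0, 37.4]
```

```bash
python3 -m pendant '[-36.8,8,5,0,0,37.4,1,-36.8,8,5,0,0,37.4,1,-36.8,8,5,0,0,37.4,1,-36.8,8,5,0,0,37.4,1,-36.8,8,6,0,0,37.4,1]' >/dev/null; python3 -m pendant '[0,0,0,0,0,0,1,0,0,0,0,0,0,1]'; python3 -c "
from h import *
go(599.5,181,130,84.87)"
```

```text
time: 1.3
tcp_pos: [509.0, 273.0, 168.5]
eef_rot: [0.738, 0.675, -0.001, 0.0]
ft_force: [0.3, 0.7, 0.3]
width: 85.4
t 1.3 tcp [509.  273.  168.5] F [0.3 0.7 0.3] w 85.4 -> [-8.36, 9.82, 3.86] [-0.1, 0.1, 0.1]
```

```bash
python3 -m pendant '[-8.4,9.8,2,0,0,0,1,-8.4,9.8,2,0,0,0,1,-8.4,9.8,3,0,0,0,1,-8.4,9.8,3,0,0,0,1,-8.4,9.8,3,0,0,0,1]'; python3 -c "
from h import *
snap('wrist','w1');go(599.5,181,130,84.87)"
```

```text
time: 1.8
tcp_pos: [597.9, 184.7, 138.4]
eef_rot: [0.736, 0.677, -0.001, -0.001]
ft_force: [0.2, 0.9, -0.6]
width: 85.5
t 1.85 tcp [597.6 186.2 138.8] F [-1.2  0.6  0.1] w 85.6 -> [-0.51, 0.23, 0.88] [-0.1, -0.1, 0.5]
```

View pics/w1.png

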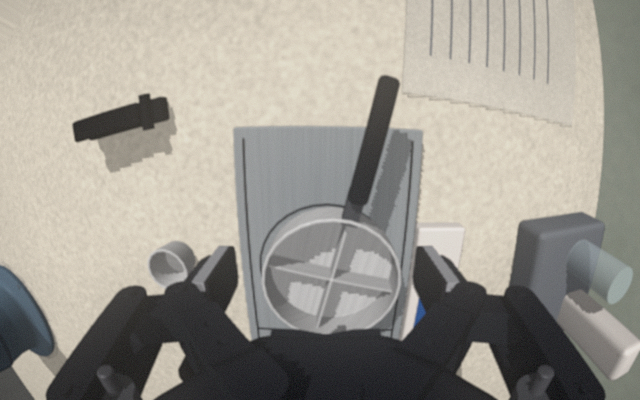

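The wrist view shows the plate's end edge at (234–421, 128), the rim from x=262 to 401 centred near (331,277), and the handle from (388,78) to (355,205). Working out positions from it.

```bash
cat >> h.py <<'E'
def wr(f,u,v,z):
    n=np.load('pics/%s.npz'%f);c=eyes.camera_params('wrist');K=c['K'];M=c['tool_from_camera']
    a=np.array([u-K[0,2],v-K[1,2]]);r=np.hypot(*a);th=r/K[0,0];ray=np.r_[np.sin(th)*a/max(r,1e-9),np.cos(th)]
    R=Ro.from_quat(n['q']).as_matrix();C=n['tcp']+R@M[:3,3];w=R@M[:3,:3]@ray
    return C+(z-C[2])/w[2]*w
E
python3 - <<'E'
from h import *
np.set_printoptions(precision=1,suppress=True)
W=lambda u,v,z:wr('w1',u,v,z)
A,B=W(234,128,12),W(421,129.5,12);print('plate end',A,B,np.linalg.norm(A-B),'mid',(A+B)/2)
print('rim L,R',W(262,275,48),W(401,280,48),'top',W(333,207,48)); 
h=W(388,77,58);g=W(355,203,58);print('handle',h,g,np.degrees(np.arctan2(*(h-g)[1::-1])))
print('divider cross',W(331,281,38))
print('lines',W(244,140,12),W(407,140,12),W(261,327,12))
E
```

```text
plate end [521.4 249.4  12. ] [687.2 234.7  12. ] 166.46121098602353 mid [604.3 242.1  12. ]
rim L,R [537.1 123.4  48. ] [658.5 107.9  48. ] top [603.3 180.5  48. ]
handle [650.4 277.3  58. ] [620.1 185.4  58. ] 71.79603290909775
divider cross [596.4 107.6  38. ]
lines [529.4 237.6  12. ] [673.6 225.8  12. ] [513.6  36.   12. ]
```

```bash
python3 -m pendant '[-0.3,0.15,3,0,0,0.3,1,-0.3,0.15,6,0,0,0.3,1,-0.3,0.15,9,0,0,0.3,1,-0.3,0.15,11,0,0,0.3,1,-0.3,0.15,11,0,0,0.3,1]'; python3 -c "
from h import *
go(599.4,183.1,12,84.87)"
```

```text
time: 2.35
tcp_pos: [595.7, 183.5, 26.2]
eef_rot: [0.736, 0.677, -0.003, -0.002]
ft_force: [-0.8, 0.4, -0.0]
width: 85.5
t 2.35 tcp [595.7 183.5  26.2] F [-0.8  0.4 -0. ] w 85.5 -> [-0.01, 0.38, 1.42] [-0.4, 0.0, 0.3]
```

```bash
python3 -m pendant '[0,0.4,0.6,0,0,0.3,1,0,0.4,1,0,0,0.3,1,0,0.4,1.2,0,0,0.3,1,0,0.4,1.2,0,0,0.3,1]'; python3 -c "
from h import *
snap('wrist','w2');snap('scene','sc2')
p=cv2.imread('pics/sc2.png')[170:310,340:520];cv2.imwrite('pics/sc2c.png',cv2.resize(p,None,fx=3,fy=3))
a=cv2.imread('pics/w2.png');b=cv2.resize(p,None,fx=2,fy=2)
cv2.imwrite('pics/w2c.png',np.vstack([np.hstack([cv2.resize(a,(448,280)),b[:280,:352]])]))
go(599.4,183.1,12,84.87)"
```

```text
time: 2.75
tcp_pos: [604.7, 180.3, 17.9]
eef_rot: [0.74, 0.673, 0.001, 0.0]
ft_force: [-0.1, -0.2, -0.7]
width: 85.5
t 2.85 tcp [604.7 180.1  17.9] F [ 0.9  0.1 -0. ] w 85.3 -> [0.24, -0.55, 0.59] [0.0, -0.0, -0.3]
```

View pics/w2c.png

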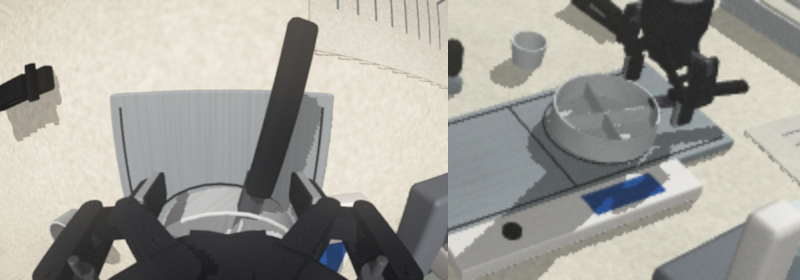

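The fingers straddle the handle low behind the pan, clear of it (handle at (262,195) and right finger at (300,190) in the left half). Starting the push.

```bash
python3 -m pendant '[-0.3,-0.3,0.2,0,0,0,1,-0.7,-0.5,0.2,0,0,0,1,-1.1,-0.5,0.2,0,0,0,1,-1.5,-0.5,0.2,0,0,0,1,-1.9,-0.5,0.2,0,0,0,1]'; python3 -m pendant '[-0.4,0,0,0,0,0,1,-0.8,0,0,0,0,0,1,-1.2,0,0,0,0,0,1,-1.7,0,0,0,0,0,1,-2.2,0,0,0,0,0,1]';python3 -c "
from h import *
o=status.get_obs();r=o['tcp_pos'][:2]-[581,0];print('xp',r@[.996,-.0894],'yp',r@[.0894,.996])
go(599.4,183.1,16,84.87)"
```

```text
time: 3.35
tcp_pos: [598.0, 162.3, 15.5]
eef_rot: [0.739, 0.673, 0.001, -0.0]
ft_force: [1.8, 2.3, -1.7]
width: 84.9
time: 3.85
tcp_pos: [595.2, 140.1, 15.4]
eef_rot: [0.739, 0.673, 0.0, -0.0]
ft_force: [0.8, 3.4, -0.8]
width: 85.7
xp 1.6542523983513655 yp 140.8000944422459
t 3.85 tcp [595.2 140.1  15.4] F [ 0.8  3.4 -0.8] w 85.7 -> [4.32, 0.01, -0.06] [-0.0, -0.0, -0.2]
```

```bash
python3 -m pendant '[-0.6,0,0,0,0,0,1,-1.3,0,0,0,0,0,1,-2,0,0,0,0,0,1,-2.7,0,0,0,0,0,1,-3.4,0,0,0,0,0,1]'; python3 -m pendant '[-0.7,0,0,0,0,0,1,-1.4,0,0,0,0,0,1,-2.1,0,0,0,0,0,1,-2.8,0,0,0,0,0,1,-3.5,0,0,0,0,0,1]';python3 -c "
from h import *
snap('wrist','w3');snap('top','top3')
a=cv2.resize(cv2.imread('pics/w3.png'),(560,350));b=cv2.resize(cv2.imread('pics/top3.png')[92:202,195:405],None,fx=2.66,fy=2.66)
b=cv2.copyMakeBorder(b,0,0,0,560-b.shape[1],0) if b.shape[1]<560 else b[:,:560]
cv2.imwrite('pics/m3.png',np.vstack([a,b])[:600])
o=status.get_obs();r=o['tcp_pos'][:2]-[581,0];print('xp',r@[.996,-.0894],'yp',r@[.0894,.996])
go(599.4,183.1,16,84.87)"
```

```text
time: 4.35
tcp_pos: [592.2, 105.1, 15.3]
eef_rot: [0.74, 0.673, -0.0, -0.0]
ft_force: [-0.0, 3.5, 0.2]
width: 85.3
time: 4.85
tcp_pos: [588.8, 70.5, 15.3]
eef_rot: [0.74, 0.673, -0.0, -0.0]
ft_force: [0.6, 4.0, 0.4]
width: 85.4
xp 1.545134795097157 yp 68.71594954056663
t 4.95 tcp [588.7  68.3  15.3] F [0.3 0.4 0.5] w 85.6 -> [11.53, -0.04, -0.1] [-0.0, 0.1, -0.4]
```

View pics/m3.png

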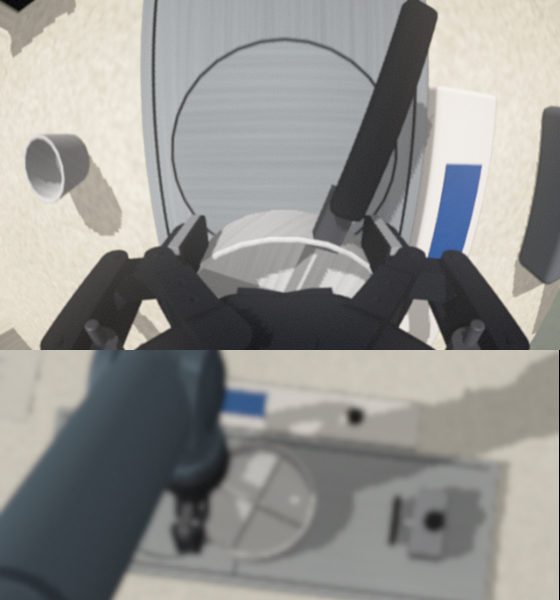

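```bash
python3 - <<'E'
from h import *
def pl(w):
    r=w[:2]-[581,0];return (r@[.996,-.0894]).round(1),(r@[.0894,.996]).round(1)
print('pan',pl(world('top',293.9,148.4,48)),'right edge',pl(world('top',314,150,48)),'left hdl')
print('paddle',pl(world('top',345.5,154.5,41)),'cross',pl(world('top',284,158,12)))
h=wr('w3',420*640/560,4*8/7,58);g=wr('w3',348*8/7,210*8/7,58);print('handle',pl(h),pl(g))
print('ring ctr',pl((wr('w3',173*8/7,145*8/7,12)+wr('w3',397*8/7,145*8/7,12))/2))
E
```

```text
pan (np.float64(-0.7), np.float64(4.7)) right edge (np.float64(1.5), np.float64(-50.5)) left hdl
paddle (np.float64(1.3), np.float64(-138.0)) cross (np.float64(-21.6), np.float64(32.0))
handle (np.float64(56.5), np.float64(182.1)) (np.float64(27.4), np.float64(95.4))
ring ctr (np.float64(1.7), np.float64(115.5))
```

```bash
python3 -m pendant '[-0.5,0,0,0,0,0,1,-1.1,0,0,0,0,0,1,-1.7,0,0,0,0,0,1,-2.3,0,0,0,0,0,1,-2.9,0,0,0,0,0,1]'; python3 -m pendant '[-0.6,0,0,0,0,0,1,-1.2,0,0,0,0,0,1,-1.7,0,0,0,0,0,1,-2.1,0,0,0,0,0,1,-2.4,0,0,0,0,0,1]';python3 -c "
from h import *
snap('top','top4')
b=cv2.resize(cv2.imread('pics/top4.png')[112:202,265:400],None,fx=5.5,fy=5.5,interpolation=2)
cv2.imwrite('pics/m4.png',b)
o=status.get_obs();r=o['tcp_pos'][:2]-[581,0];print('xp',r@[.996,-.0894],'yp',r@[.0894,.996])
go(599.4,183.1,16,84.87)"
```

```text
time: 5.45
tcp_pos: [586.0, 41.5, 15.2]
eef_rot: [0.74, 0.673, -0.0, -0.0]
ft_force: [-0.3, 2.7, 0.4]
width: 85.4
time: 5.95
tcp_pos: [583.7, 17.7, 15.2]
eef_rot: [0.74, 0.673, -0.0, -0.0]
ft_force: [0.5, 2.9, -0.0]
width: 85.6
xp 1.1730964973138276 yp 17.154151301511927
t 6.0 tcp [583.7  17.   15.2] F [ 0.6  3.2 -0.2] w 85.2 -> [16.69, -0.02, -0.09] [-0.0, 0.0, -0.3]
```

View pics/m4.png

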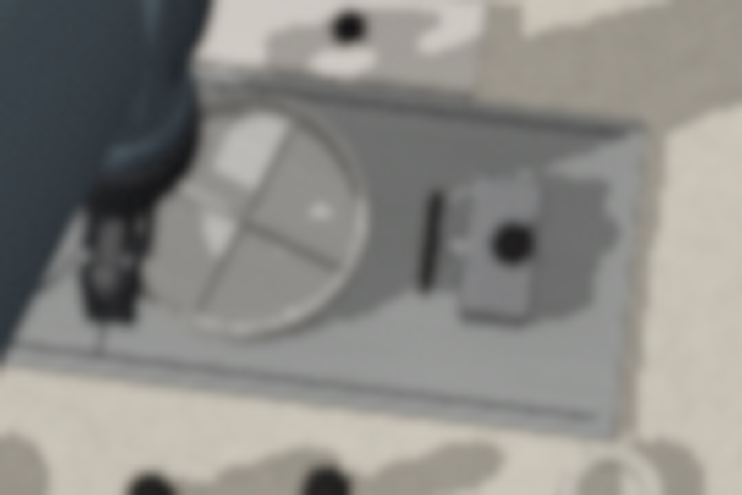

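```bash
python3 -m pendant '[-0.4,0,0,0,0,0,1,-0.8,0,0,0,0,0,1,-1.2,0,0,0,0,0,1,-1.5,0,0,0,0,0,1,-1.8,0,0,0,0,0,1]'; python3 -m pendant '[-0.15,0,0,0,0,0,1,-0.3,0,0,0,0,0,1,-0.45,0,0,0,0,0,1,-0.6,0,0,0,0,0,1,-0.75,0,0,0,0,0,1]'; python3 -m pendant '[-0.1,0,0,0,0,0,1,-0.2,0,0,0,0,0,1,-0.3,0,0,0,0,0,1,-0.4,0,0,0,0,0,1,-0.5,0,0,0,0,0,1]';python3 -c "
from h import *
snap('top','top5')
b=cv2.resize(cv2.imread('pics/top5.png')[112:202,265:400],None,fx=5.5,fy=5.5,interpolation=2)
cv2.imwrite('pics/m5.png',b)
o=status.get_obs();r=o['tcp_pos'][:2]-[581,0];print('xp',r@[.996,-.0894],'yp',r@[.0894,.996])
"
```

```text
time: 6.5
tcp_pos: [582.1, -0.1, 15.2]
eef_rot: [0.74, 0.673, -0.0, -0.0]
ft_force: [0.2, 3.3, -0.2]
width: 85.7
time: 7.0
tcp_pos: [581.5, -7.1, 15.2]
eef_rot: [0.74, 0.673, -0.0, -0.0]
ft_force: [0.4, 3.1, 0.1]
width: 85.3
time: 7.5
tcp_pos: [581.1, -12.0, 15.2]
eef_rot: [0.74, 0.673, 0.0, -0.0]
ft_force: [0.1, 4.3, 0.4]
width: 85.4
xp 1.1113087948569733 yp -12.277922904226795
```

```bash
python3 -m pendant '[-0.08,0,0,0,0,0,1,-0.16,0,0,0,0,0,1,-0.24,0,0,0,0,0,1,-0.32,0,0,0,0,0,1,-0.4,0,0,0,0,0,1]'; python3 -m pendant '[-0.06,0,0,0,0,0,1,-0.12,0,0,0,0,0,1,-0.18,0,0,0,0,0,1]'
```

```text
time: 8.05
tcp_pos: [580.6, -16.2, 15.3]
eef_rot: [0.74, 0.673, -0.0, -0.0]
ft_force: [0.2, 4.0, 0.1]
width: 85.4
time: 8.35
tcp_pos: [580.5, -17.9, 15.3]
eef_rot: [0.74, 0.673, -0.0, -0.0]
ft_force: [0.4, 3.1, -0.9]
width: 85.2
```

View pics/m5.png

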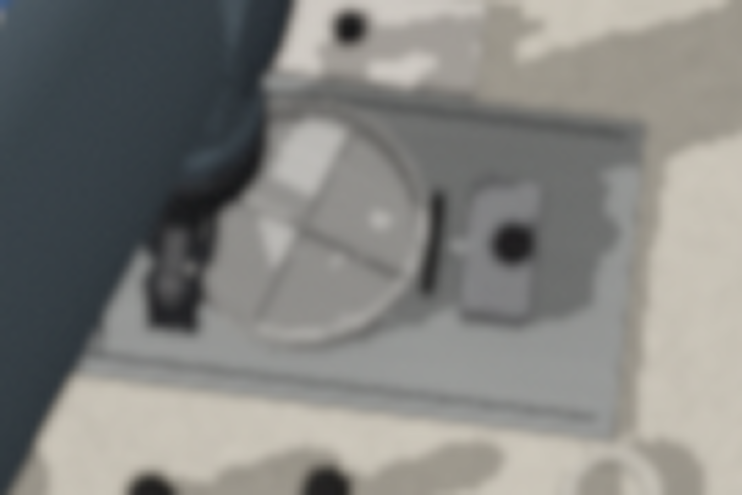

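At yp −12 the pan edge (425,225) was just reaching the paddle (432,240). I'm continuing slowly and watching the force.

```bash
python3 -m pendant '[-0.06,0,0,0,0,0,1,-0.12,0,0,0,0,0,1,-0.18,0,0,0,0,0,1,-0.24,0,0,0,0,0,1,-0.3,0,0,0,0,0,1]'; python3 -m pendant '[-0.05,0,0,0,0,0,1,-0.1,0,0,0,0,0,1]'
```

```text
time: 8.85
tcp_pos: [580.2, -20.9, 15.2]
eef_rot: [0.74, 0.673, -0.0, -0.0]
ft_force: [-0.4, 2.4, -0.6]
width: 85.1
time: 9.05
tcp_pos: [580.1, -21.9, 15.3]
eef_rot: [0.74, 0.673, -0.0, -0.0]
ft_force: [0.5, 3.3, -0.4]
width: 85.6
```

```bash
for i in 1; do python3 -m pendant '[-0.05,0,0,0,0,0,1,-0.1,0,0,0,0,0,1]'; done; python3 -m pendant '[-0.04,0,0,0,0,0,1,-0.08,0,0,0,0,0,1]'; python3 -c "
from h import *
snap('top','top6')
b=cv2.resize(cv2.imread('pics/top6.png')[112:202,265:400],None,fx=5.5,fy=5.5,interpolation=2)
cv2.imwrite('pics/m6.png',b);print(status.get_obs()['ft_force'])
d0=np.load('pics/top5.npz')['p'].astype(int);d1=np.load('pics/top6.npz')['p'].astype(int)
for d in(d0,d1):print(d[150:162,336:356].sum(2).mean(0).astype(int).tolist())
"
```

```text
time: 9.25
tcp_pos: [580.0, -22.9, 15.3]
eef_rot: [0.74, 0.673, -0.0, -0.0]
ft_force: [-0.3, 4.4, -1.4]
width: 85.1
time: 9.45
tcp_pos: [580.0, -23.1, 15.3]
eef_rot: [0.74, 0.673, 0.0, -0.0]
ft_force: [-0.1, 4.2, -0.5]
width: 85.2
[ 0.06542473  4.39253535 -0.75277159]
[422, 422, 428, 432, 424, 390, 300, 196, 175, 241, 298, 330, 342, 354, 374, 387, 387, 370, 330, 275]
[421, 429, 432, 430, 425, 422, 423, 421, 418, 396, 306, 194, 173, 261, 344, 381, 385, 369, 329, 275]
```

```bash
python3 -m pendant '[-0.04,0,0,0,0,0,1,-0.08,0,0,0,0,0,1]';  python3 -m pendant '[-0.04,0,0,0,0,0,1,-0.04,0,0,0,0,0,1]'
```

```text
time: 9.7
tcp_pos: [580.0, -23.2, 15.2]
eef_rot: [0.739, 0.673, 0.0, -0.001]
ft_force: [0.1, 6.0, -0.4]
width: 85.6
time: 9.9
tcp_pos: [580.0, -23.2, 15.3]
eef_rot: [0.739, 0.673, 0.001, -0.001]
ft_force: [0.8, 5.6, -0.6]
width: 85.2
```

The pan stalled (0.1 mm for 1.2 mm commanded, force rising to about 6 N) with the paddle shifted 4 px, or about 11 mm, so it is at the hard end. Backing off gently and then going straight up.

```bash
python3 -m pendant '[0.15,0.02,0,0,0,0,1,0.3,0.05,0,0,0,0,1,0.45,0.1,0,0,0,0,1,0.6,0.15,0,0,0,0,1,0.7,0.15,0,0,0,0,1]'; python3 -m pendant '[0,0,-1,0,0,0,1,0,0,-2.5,0,0,0,1,0,0,-4.5,0,0,0,1,0,0,-7,0,0,0,1,0,0,-10,0,0,0,1]'; python3 -c "
from h import *
snap('wrist','w7');snap('top','top7')
cv2.imwrite('pics/m7.png',np.vstack([cv2.resize(cv2.imread('pics/w7.png'),(480,300)),cv2.resize(cv2.imread('pics/top7.png')[110:214,255:415],(480,300))]))
d=np.load('pics/top7.npz')['p'].astype(int);print(d[150:162,336:356].sum(2).mean(0).astype(int).tolist())
go(427.6,0.2,110,84.87)"
```

```text
time: 10.4
tcp_pos: [582.6, -19.6, 15.6]
eef_rot: [0.74, 0.673, -0.0, 0.001]
ft_force: [0.0, 0.1, 0.5]
width: 85.7
time: 10.9
tcp_pos: [581.7, -18.5, 117.0]
eef_rot: [0.74, 0.673, -0.0, 0.0]
ft_force: [0.1, 0.3, -0.4]
width: 85.5
[476, 478, 481, 484, 485, 487, 491, 489, 461, 392, 281, 171, 158, 237, 310, 345, 354, 339, 300, 244]
t 11.0 tcp [586.6 -18.9 121.5] F [ 1.1 -0.6  0.4] w 85.5 -> [0.39, -16.02, 0.97] [0.6, -0.1, -0.3]
```

View pics/m7.png

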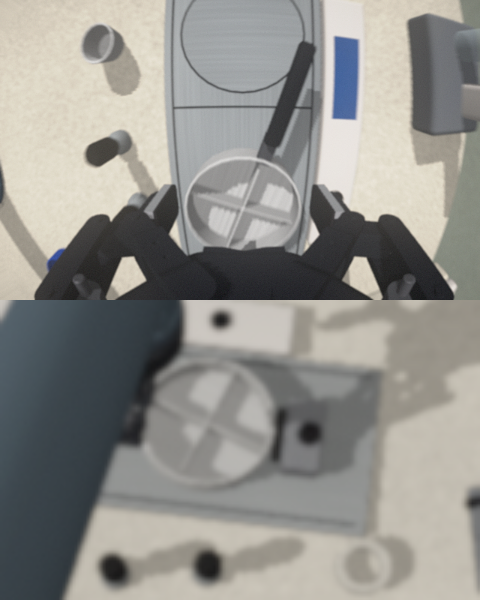

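The pan now sits against the pressed paddle (top crop: pan (210,422), paddle (280,435)). The buffer stayed at column 348 after retreat, and the electrodes are untouched. Computing the pan pose and pockets.

```bash
python3 - <<'E'
from h import *
np.set_printoptions(precision=1,suppress=True)
s=4/3
W=lambda u,v,z:wr('w7',u*s,v*s,z)
print('cross wrist',W(244,212,38),'rimmid',(W(187,208,48)+W(300,210,48))/2)
h,g=W(307,44,58),W(271,143,58);print('handle',h,g,np.degrees(np.arctan2(*(h-g)[1::-1])))
T=lambda u,v,z:world('top',255+u/3,110+(v-300)*104/300,z)
print('rim top',T(210,422,48),'cross',T(212,426,38))
print('el',T(114,569,68),T(208,565,68))
a=T(240,372,38)-T(187,477,38);print('divider',a,np.degrees(np.arctan2(a[1],a[0])))
c=np.array([574,-77.])
E
```

```text
cross wrist [575.5 -84.1  38. ] rimmid [575.8 -75.9  48. ]
handle [646.6  83.   58. ] [607.5  -3.5  58. ] 65.6775511166072
rim top [572.4 -80.8  48. ] cross [571.4 -82.9  38. ]
el [425.6   0.2  68. ] [431.9 -82.4  68. ]
divider [105.1 -46.    0. ] -23.63998883408636
```

```bash
python3 -m pendant '[0.1,-4,0,0,0,0,0.75,0.2,-8.5,0,0,0,0,0.75,0.3,-13,0,0,0,0,0.75,0.4,-16,0,0,0,0,0.75,0.4,-16,0,0,0,0,0.75]'>/dev/null; python3 -m pendant '[0,0,0,0,0,0,0.75,0,0,0,0,0,0,0.75]'; python3 -c "
from h import *
snap('wrist','w8');cv2.imwrite('pics/w8s.png',cv2.imread('pics/w8.png'))
go(426.5,0.2,33,84.87)"
```

```text
time: 11.7
tcp_pos: [425.1, 0.9, 116.2]
eef_rot: [0.74, 0.673, 0.001, 0.001]
ft_force: [-0.4, -0.4, 0.6]
width: 63.9
t 11.75 tcp [425.2   0.8 116.1] F [ 1.  -0.6 -0.4] w 64.3 -> [-0.05, 0.11, 8.31] [0.2, -0.0, -0.3]
```

View pics/w8s.png

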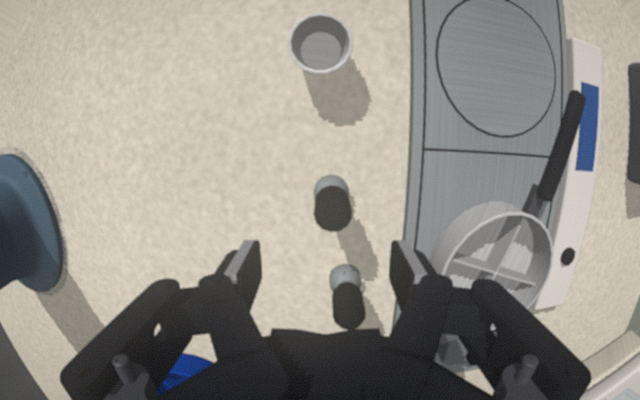

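```bash
python3 - <<'E'
from h import *
for a in((332,210,66),(331,189,3),(348,310,66),(345,275,6)):print(a,wr('w8',*a).round(1))
E
```

```text
(332, 210, 66) [430.1   6.9  66. ]
(331, 189, 3) [430.6   5.7   3. ]
(348, 310, 66) [435.4 -73.8  66. ]
(345, 275, 6) [436.5 -76.9   6. ]
```

```bash
python3 -m pendant '[0.25,0.3,3,0,0,0,0.75,0.25,0.3,5.5,0,0,0,0.75,0.25,0.3,7.5,0,0,0,0.75,0.25,0.3,8.3,0,0,0,0.75,0.25,0.3,8.3,0,0,0,0.75]'; python3 -m pendant '[0,0,0,0,0,0,0.75,0,0,0,0,0,0,0.4,0,0,0,0,0,0,0,0,0,0,0,0,0,0,0,0,0,0,0,0,0]'; python3 -m pendant '[0,0,0,0,0,0,0,0,0,0,0,0,0,0,0,0,0,0,0,0,0]'
```

```text
time: 12.25
tcp_pos: [426.4, 2.6, 31.4]
eef_rot: [0.74, 0.673, -0.001, -0.0]
ft_force: [-0.3, 0.1, 0.0]
width: 63.8
time: 12.75
tcp_pos: [427.0, 3.3, 32.9]
eef_rot: [0.74, 0.673, 0.001, 0.0]
ft_force: [-0.8, -0.1, 2.8]
width: 24.8
time: 13.05
tcp_pos: [427.1, 3.4, 32.9]
eef_rot: [0.74, 0.673, 0.001, 0.0]
ft_force: [-0.1, -0.4, 6.7]
width: 24.1
```

```bash
python3 -m pendant '[0,0,-1,0,0,0,0,0,0,-3,0,0,0,0,0,0,-6,0,0,0,0,0,0,-9,0,0,0,0,0,0,-9.5,0,0,0,0]';python3 -c "
from h import *
go(586,-113,125,84.87)"
```

```text
time: 13.55
tcp_pos: [428.7, 3.3, 130.4]
eef_rot: [0.74, 0.673, 0.003, 0.001]
ft_force: [0.1, -0.2, -0.5]
width: 23.9
t 13.55 tcp [428.7   3.3 130.4] F [ 0.1 -0.2 -0.5] w 23.9 -> [-10.1, 16.75, 0.62] [0.3, -0.2, -0.3]
```

```bash
python3 -m pendant '[-2,3.4,0,0,0,0,0,-4.5,7.5,0,0,0,0,0,-7,11.6,0,0,0,0,0,-9,15,0,0,0,0,0,-10.1,16.7,0,0,0,0,0]';python3 -m pendant '[0,0,0,0,0,0,0,0,0,0,0,0,0,0,0,0,0,0,0,0,0]'; python3 -c "
from h import *
go(586,-113,60,84.87)"
```

```text
time: 14.05
tcp_pos: [584.9, -115.8, 126.6]
eef_rot: [0.74, 0.672, -0.001, 0.001]
ft_force: [0.4, 0.0, -1.0]
width: 24.4
time: 14.35
tcp_pos: [581.4, -111.7, 126.3]
eef_rot: [0.739, 0.673, -0.001, -0.001]
ft_force: [0.8, 0.1, -0.9]
width: 24.1
t 14.35 tcp [ 581.4 -111.7  126.3] F [ 0.8  0.1 -0.9] w 24.1 -> [-0.09, 0.49, 6.63] [-0.2, -0.1, -0.2]
```

Lower to cup bottom about z≈40 (just above divider tops) and check.

```bash
python3 -m pendant '[-0.1,0.5,1,0,0,0,0,-0.1,0.5,2.5,0,0,0,0,-0.1,0.5,4,0,0,0,0,-0.1,0.5,4.2,0,0,0,0,-0.1,0.5,4.2,0,0,0,0]'; python3 -m pendant '[0,0,0,0,0,0,0,0,0,0,0,0,0,0]'; python3 -c "
from h import *
snap('wrist','w9');snap('scene','sc9')
cv2.imwrite('pics/m9.png',np.vstack([cv2.resize(cv2.imread('pics/w9.png'),(480,300)),cv2.resize(cv2.imread('pics/sc9.png')[190:290,280:440],(480,300),interpolation=2)]))
go(586,-113,50,84.87)"
```

```text
time: 14.85
tcp_pos: [586.7, -114.3, 83.7]
eef_rot: [0.74, 0.673, -0.001, -0.001]
ft_force: [0.0, -1.1, -0.1]
width: 24.1
time: 15.05
tcp_pos: [588.6, -114.8, 85.9]
eef_rot: [0.74, 0.673, 0.0, 0.001]
ft_force: [-0.3, 0.5, -1.1]
width: 24.5
t 15.15 tcp [ 588.6 -114.7   86. ] F [-0.5  0.   0.3] w 24.3 -> [0.14, -0.28, 3.6] [0.1, -0.0, -0.3]
```

View pics/m9.png

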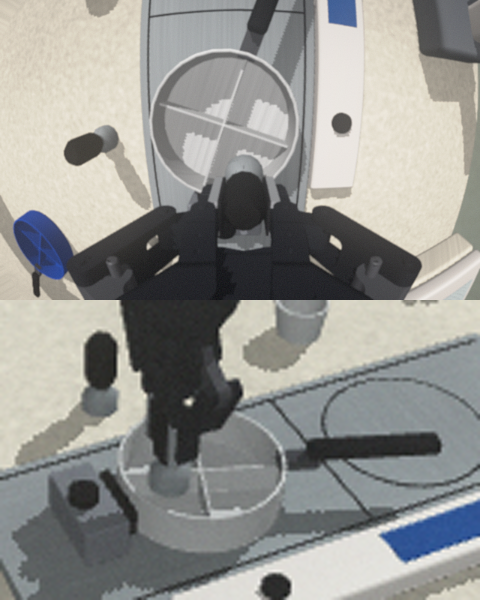

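```bash
python3 - <<'E'
from h import *
s=4/3
W=lambda u,v,z:wr('w9',u*s,v*s,z)
x=W(221,122,38);print('cross',x,'rim',(W(151,118,48)+W(298,125,48))/2, W(225,50,48))
a=W(291,147,38)-W(160,104,38);print('xdiv',np.degrees(np.arctan2(a[1],a[0])))
b=W(241,70,38)-x;print('ydiv',np.degrees(np.arctan2(b[1],b[0])))
print('cup front edge',W(243,155,60),W(243,155,53))
c=eyes.camera_params('scene')
for p in([588,-99,65],[573.5,-81,38],[586,-113,16]):
    q=c['K']@(c['R']@np.array(p,float)+c['t']);u=q[:2]/q[2];print(p,((u-[280,190])*3+[0,300]).round())
E
```

```text
cross [572.97676395 -75.02466467  38.        ] rim [575.59224866 -72.50371829  48.        ] [582.9700712  -17.48856412  48.        ]
xdiv -24.130150487795508
ydiv 63.35395747562904
cup front edge [589.20204075 -98.62724719  60.        ] [ 588.9838923  -100.75482057   53.        ]
[588, -99, 65] [185. 462.]
[573.5, -81, 38] [193. 469.]
[586, -113, 16] [164. 517.]
```

The cup is over the stop-side right pocket. Scene crop: cup at (168,478), divider cross at (200,465), handle side clear. Averaging the views, I'll shift about 4 mm toward +y and lower.

```bash
python3 -m pendant '[0.35,-0.25,0.7,0,0,0,0,0.35,-0.25,1.4,0,0,0,0,0.35,-0.25,2.1,0,0,0,0,0.35,-0.25,2.8,0,0,0,0,0.35,-0.25,3.2,0,0,0,0]'; python3 -m pendant '[0,0,0,0,0,0,0,0,0,0,0,0,0,0]'; python3 -c "
from h import *
go(586,-111,50,84.87)"
```

```text
time: 15.65
tcp_pos: [585.1, -110.7, 52.0]
eef_rot: [0.74, 0.673, -0.001, -0.001]
ft_force: [0.9, -0.5, -0.9]
width: 24.1
time: 15.85
tcp_pos: [585.8, -111.0, 53.2]
eef_rot: [0.74, 0.673, -0.0, 0.0]
ft_force: [0.3, 1.0, -0.6]
width: 24.2
t 15.85 tcp [ 585.8 -111.    53.2] F [ 0.3  1.  -0.6] w 24.2 -> [0.0, 0.02, 0.32] [-0.0, 0.0, -0.3]
```

```bash
python3 -m pendant '[0,0,0.1,0,0,0,0,0,0,0.2,0,0,0,0,0,0,0.3,0,0,0,0,0,0,0.3,0,0,0,0]'; python3 -m pendant '[0,0,0,0,0,0,0.4,0,0,0,0,0,0,0.5,0,0,0,0,0,0,0.5,0,0,0,0,0,0,0.5]'; python3 -m pendant '[0,0,-1,0,0,0,0.5,0,0,-3,0,0,0,0.5,0,0,-6,0,0,0,0.5,0,0,-8,0,0,0,0.5,0,0,-8,0,0,0,0.5]';python3 -c "
from h import *
go(433.5,-79,125,84.87)"
```

```text
time: 16.25
tcp_pos: [585.8, -110.8, 50.2]
eef_rot: [0.74, 0.673, -0.0, -0.0]
ft_force: [-1.3, 0.1, -0.5]
width: 24.0
time: 16.65
tcp_pos: [585.9, -110.8, 50.4]
eef_rot: [0.74, 0.673, 0.0, 0.0]
ft_force: [-0.1, 0.6, 0.0]
width: 42.8
time: 17.15
tcp_pos: [588.9, -111.8, 134.6]
eef_rot: [0.74, 0.673, 0.003, 0.003]
ft_force: [0.4, 0.3, -0.7]
width: 42.9
t 17.15 tcp [ 588.9 -111.8  134.6] F [ 0.4  0.3 -0.7] w 42.9 -> [1.8, -15.79, 0.83] [0.5, -0.0, -0.3]
```

```bash
python3 -m pendant '[0.4,-4,0,0,0,0,0.75,0.9,-8.5,0,0,0,0,0.75,1.4,-12.5,0,0,0,0,0.75,1.8,-15.8,0,0,0,0,0.75,1.8,-15.8,0,0,0,0,0.75]'>/dev/null; python3 -m pendant '[0,0,0,0,0,0,0.75,0,0,0,0,0,0,0.75,0,0,0,0,0,0,0.75]'; python3 -c "
from h import *
snap('wrist','w10')
cv2.imwrite('pics/m10.png',cv2.imread('pics/w10.png'))
go(434,-78.5,33,84.87)"
```

```text
time: 17.95
tcp_pos: [431.8, -78.4, 130.7]
eef_rot: [0.74, 0.673, 0.0, 0.001]
ft_force: [0.5, -1.1, -0.8]
width: 63.8
t 18.0 tcp [431.6 -78.5 130.6] F [ 0.5 -0.1 -0.3] w 63.8 -> [0.03, 0.23, 9.76] [0.1, 0.1, -0.3]
```

View pics/m10.png

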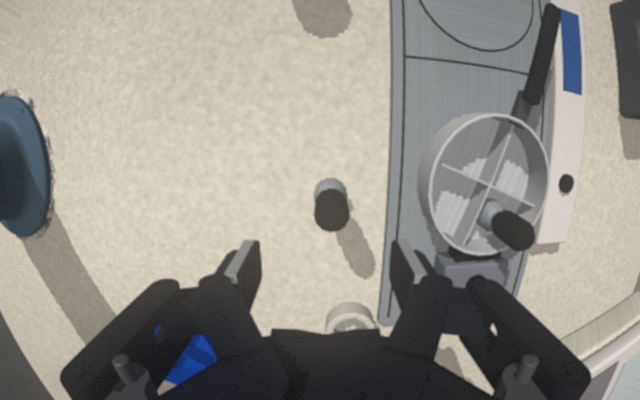

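Electrode 1 stands upright in its pocket (cup at (492,212), bulb out at (518,232)). Electrode 2 is under the gripper at (330,205), so I'm descending to grasp it.

```bash
python3 -m pendant '[0.05,0.2,3,0,0,0,0.75,0.05,0.2,6,0,0,0,0.75,0.05,0.2,8.5,0,0,0,0.75,0.05,0.2,9.7,0,0,0,0.75,0.05,0.2,9.7,0,0,0,0.75]'; python3 -m pendant '[0,0,0,0,0,0,0.75,0,0,0,0,0,0,0.4,0,0,0,0,0,0,0,0,0,0,0,0,0,0,0,0,0,0,0,0,0]'; python3 -m pendant '[0,0,0,0,0,0,0,0,0,0,0,0,0,0,0,0,0,0,0,0,0]';  python3 -m pendant '[0,0,-1,0,0,0,0,0,0,-3,0,0,0,0,0,0,-6,0,0,0,0,0,0,-9,0,0,0,0,0,0,-9.5,0,0,0,0]';python3 -c "
from h import *
go(561,-46,125,84.87)"
```

```text
time: 18.5
tcp_pos: [431.2, -78.1, 31.8]
eef_rot: [0.74, 0.673, -0.002, -0.001]
ft_force: [-0.6, 0.1, 0.5]
width: 63.8
time: 19.0
tcp_pos: [433.4, -77.6, 34.4]
eef_rot: [0.74, 0.673, 0.001, 0.0]
ft_force: [-0.9, 0.9, 7.2]
width: 24.3
time: 19.3
tcp_pos: [433.5, -77.5, 34.4]
eef_rot: [0.74, 0.673, 0.001, 0.0]
ft_force: [-1.2, -0.2, 7.0]
width: 24.5
time: 19.8
tcp_pos: [434.9, -78.1, 131.7]
eef_rot: [0.74, 0.673, 0.003, 0.002]
ft_force: [0.1, 0.4, -0.9]
width: 24.5
t 19.8 tcp [434.9 -78.1 131.7] F [ 0.1  0.4 -0.9] w 24.5 -> [4.39, 12.25, 0.76] [0.4, -0.1, -0.3]
```

```bash
python3 -m pendant '[1,3,0,0,0,0,0,2.2,6.2,0,0,0,0,0,3.4,9.4,0,0,0,0,0,4.4,12.2,0,0,0,0,0,4.4,12.2,0,0,0,0,0]'>/dev/null; python3 -m pendant '[0,0,1,0,0,0,0,0,0,2.5,0,0,0,0,0,0,4,0,0,0,0,0,0,4.3,0,0,0,0,0,0,4.3,0,0,0,0]'; python3 -m pendant '[0,0,0,0,0,0,0,0,0,0,0,0,0,0]'; python3 -c "
from h import *
go(561,-46,54,84.87)"
```

```text
time: 20.8
tcp_pos: [556.0, -45.7, 83.8]
eef_rot: [0.74, 0.673, -0.001, -0.001]
ft_force: [-0.2, -0.4, 0.4]
width: 24.2
time: 21.0
tcp_pos: [558.4, -45.5, 85.9]
eef_rot: [0.74, 0.673, 0.001, 0.0]
ft_force: [0.2, 0.1, -0.4]
width: 24.6
t 21.0 tcp [558.4 -45.5  85.9] F [ 0.2  0.1 -0.4] w 24.6 -> [-0.02, 0.25, 3.19] [0.1, -0.0, -0.3]
```

```bash
python3 -m pendant '[0,0.25,0.7,0,0,0,0,0,0.25,1.4,0,0,0,0,0,0.25,2.1,0,0,0,0,0,0.25,2.8,0,0,0,0,0,0.25,2.9,0,0,0,0]'; python3 -m pendant '[0,0,0,0,0,0,0,0,0,0,0,0,0,0]';python3 -m pendant '[0,0,0.1,0,0,0,0,0,0,0.2,0,0,0,0,0,0,0.3,0,0,0,0,0,0,0.4,0,0,0,0,0,0,0.4,0,0,0,0]'
```

```text
time: 21.5
tcp_pos: [559.1, -45.5, 54.8]
eef_rot: [0.74, 0.673, -0.001, -0.001]
ft_force: [0.3, -0.5, -1.0]
width: 24.3
time: 21.7
tcp_pos: [560.5, -45.8, 56.4]
eef_rot: [0.74, 0.673, 0.0, 0.0]
ft_force: [0.4, -0.6, -0.3]
width: 24.2
time: 22.2
tcp_pos: [560.2, -45.6, 52.1]
eef_rot: [0.74, 0.673, -0.0, -0.0]
ft_force: [-0.1, -0.4, -0.9]
width: 24.4
```

```bash
python3 -m pendant '[0,0,0.1,0,0,0,0,0,0,0.1,0,0,0,0]'; python3 -m pendant '[0,0,0,0,0,0,0.4,0,0,0,0,0,0,0.5,0,0,0,0,0,0,0.5,0,0,0,0,0,0,0.5]'; python3 -m pendant '[0,0,-1,0,0,0,0.5,0,0,-3,0,0,0,0.5,0,0,-6,0,0,0,0.5,0,0,-9,0,0,0,0.5,0,0,-12,0,0,0,0.5]'; python3 -m pendant '[4,0,-1,0,0,0,0.5,8,0,-2,0,0,0,0.5,12,0,-3,0,0,0,0.5,16,0,-4,0,0,0,0.5,16,0,-4,0,0,0,0.5]'; python3 -m pendant '[0,0,0,0,0,0,0.5,0,0,0,0,0,0,0.5]'; python3 -c "
from h import *
snap('scene','sc11');snap('top','top11')
T=cv2.imread('pics/top11.png');S=cv2.imread('pics/sc11.png')
cv2.imwrite('pics/m11.png',np.vstack([cv2.resize(S[175:300,250:450],(480,300),interpolation=2),cv2.resize(T[110:214,255:415],(480,300),interpolation=2)]))
d=np.load('pics/top11.npz')['p'].astype(int);print(d[150:162,336:356].sum(2).mean(0).astype(int).tolist(),status.get_obs()['time'])"
```

```text
time: 22.4
tcp_pos: [560.2, -45.6, 51.1]
eef_rot: [0.74, 0.673, -0.0, -0.0]
ft_force: [-0.5, -0.2, -0.6]
width: 24.6
time: 22.8
tcp_pos: [560.4, -45.6, 51.4]
eef_rot: [0.74, 0.673, 0.0, 0.0]
ft_force: [0.3, -0.6, -0.4]
width: 42.5
time: 23.3
tcp_pos: [560.3, -45.9, 173.1]
eef_rot: [0.74, 0.673, 0.0, 0.0]
ft_force: [1.0, 0.5, 0.2]
width: 42.8
time: 23.8
tcp_pos: [576.4, 123.5, 213.5]
eef_rot: [0.735, 0.678, 0.003, -0.001]
ft_force: [-0.0, 1.3, -0.4]
width: 42.9
time: 24.0
tcp_pos: [575.2, 111.8, 211.4]
eef_rot: [0.74, 0.672, -0.0, 0.0]
ft_force: [-0.2, -0.7, 0.5]
width: 42.8
[322, 323, 332, 354, 384, 408, 424, 436, 437, 402, 305, 188, 165, 252, 334, 372, 377, 361, 321, 267] 24.1
```

The picture limit is reached, so I'll check with depth instead: electrode tops should stand at z≈86 over both pockets.

```bash
python3 - <<'E'
from h import *
for n,f in(('top','top11'),('scene','sc11')):
    d=np.load('pics/%s.npz'%f)['d'];c=eyes.camera_params(n);v,u=np.mgrid[0:400,0:640]
    cam=np.linalg.inv(c['K'])@np.stack([u.ravel(),v.ravel(),np.ones(u.size)])*d.ravel()
    X=(c['R'].T@(cam-c['t'][:,None])).T
    k=(d.ravel()>0)&(np.hypot(X[:,0]-573,X[:,1]+79)<60)&(X[:,2]>60)&(X[:,2]<110)
    m=np.zeros(u.size,np.uint8);m[k]=1
    N,L=cv2.connectedComponents(m.reshape(400,640))
    for i in range(1,N):
        s=X[(L==i).ravel()]
        if len(s)>5:print(n,len(s),s.mean(0).round(1),'zmax',s[:,2].max().round(1),'xy range',np.ptp(s[:,:2],axis=0).round())
E
```

```text
top 86 [ 583.8 -109.    81.1] zmax 88.8 xy range [25. 23.]
top 83 [557.6 -48.4  81. ] zmax 88.2 xy range [24. 22.]
scene 151 [565.3 -52.3  75.8] zmax 88.2 xy range [23. 26.]
scene 160 [ 591.8 -113.2   76.3] zmax 88.0 xy range [25. 25.]
```

Both electrodes are upright at floor level (tops about 88 mm, near the 86 expected) and in diagonal pockets. The paddle is still in at column 348, and the arm is well clear.

```bash
python3 -c "
from workcell import job
print(job.finish_job())"
```

```text
the job is handed in; nothing more can be done
None
```

I pushed the metal pan to the stop with the open fingers straddling its handle, so it was never gripped or lifted. I then stood the two electrodes one by one in diagonally opposite pockets and handed the job in at about 24 s.

**Push:** I slowed to about 5 mm/s and stopped when the pan stalled at about 6 N, against 3–4 N while sliding. The fingers stayed 1–2 mm off the plate's centre line.

**Buffer:** It measured about 11 mm of its 12 mm travel in the top camera, with 2–3 mm of error. I took "fully in" from the stall. The paddle was at the same pixel column after I backed off and again in the last picture.

**Electrodes:** Depth from both the top and scene cameras shows two upright electrodes, tops at about 88 mm where 86 was expected. Positions were within about 8 mm between the two views.

**Not settled:**
- The wrist and top cameras disagreed by up to about 7 mm in y on the pan and electrodes, so I averaged them.
- The pan turned about 4° while being pushed.
- I could not view the final picture because the viewing limit was used up, so the last check was by numbers only. I did not re-measure the other objects; the gripper stayed clear of them.

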